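Prop open the sewing notions chest

ROBOT

A 7-joint arm with a two-finger parallel gripper is mounted at the origin on the work surface. World frame = base frame: x ahead of the robot, y to its left, z up, the work surface at z = 0. Lengths are in m, angles in degrees, forces in N, time in s.
With the tool pointing down it reaches from about 0.35 to 0.9 m from the base axis. Payload 8.1 kg.
Tool frame: the origin (TCP) lies at the very end of the fingers, on their centre line; the grasp point (between the pads) lies 19 mm behind it; z points along the fingers, y is the line along which they close (so a half turn about z gives the same grasp; the last joint's range is limited). The gripper opens to 85 mm and grips with 20 to 120 N. Pads are 22 mm wide; open, the fingers measure 114 mm over their backs; the gripper's body (76 mm by 85 mm) begins 54 mm behind the grasp point. The pads swing forward as they close: fully open they stand 13 mm farther back than shut.
Start: joints at [64.366, 24.895, 1.432, 90.138, -0.665, 64.973, -4.303], TCP at [0.211, -0.588, 0.231] pointing down, gripper open.
Joint ranges: [-149.89, 149.89], [-25.12, 119.58], [-72.63, 75.52], [4.76, 147.25], [-75.54, 255.54], [6.69, 114.76], [-157.13, 157.13]. Speed limits (degrees/s): [127.2, 127.2, 172.46, 172.46, 180, 180, 180].

INTERFACE

Orientations are given as a 3x3 rotation matrix whose columns are the frame's x, y, z axes.
In Python, from cell import env, vision, nets gives the robot as it stands.
- The arm moves only by the shell command python3 -m handwheel 'ROWS' [OPENING]. ROWS is JSON, a list of rows, each a list of 6 numbers: the shift along the tool's x, y, z in m, then the turn, a rotation vector about the tool's x, y, z in rad. A call has 1 to 20 rows; each row is the pose to reach, as a shift and turn from the pose commanded when the call began, along the tool's axes at that moment; what a row does not reach only later rows make up. A row lasts 1/12 s, in which the tool goes at most 41.7 mm and 7.16 degrees, less where a joint would pass 70% of its speed; a pose out of reach is approached as far as the arm can. A call with a gripper value outside its range is refused whole. OPENING is the gripper command: -1 is shut, 1 is fully open, values between are in proportion, set as the call begins (- or left out, the last holds). The fingers move at their own pace and stop on an object; the grip force is fixed at half the most. Time passes only in rows, so rows that repeat a pose let the fingers close. It gives the time, the measured TCP pose, the force, the opening and the grip force at its end, in the units of the state.
- env.get_state(): the state, without advancing time (a new reading comes with each control period).
- vision.snapshot(name): name is "scene" or "top" or "wrist"; returns the picture (400x640x3 uint8, blue, green, red); there is no depth.
- vision.get_calibration(name): a dict with "vertical_fov" (degrees; the focal length in pixels is half the picture's height over the tangent of half this angle, whatever the lens; pixels are square), "cx", "cy" (the principal point, pixels), "R" (3x3) and "t" (3): a world point X has camera coordinates R X + t; the wrist camera has in their place "T_tool_cam" (4x4, takes a point from camera to tool coordinates, whose origin is the TCP and whose axes are the flange's). Camera axes: x right, y down, z forward; pixel columns grow to the right and rows downward; lengths in m; the calibration is good to about 2 mm. A picture is of the moment at which its call begins: read the wrist's pose just before it. get_calibration takes no time and is no camera call.
- env.job_done(): hands the job in; it is judged then, once.
Trained networks look in the newest picture that a camera, given by its name, has taken for a name from the list of things; names that differ only in an ending like _2 or _b are one class to them, and where a whole thing is asked for, a point or a joint stands for the part that bears it (a point fixed in the world has none). Each returns a list of dicts, best first, with "conf" (0 to 1); they miss things now and then, are a little off and sometimes report something else, mostly with a low value. They report only what shows in the picture. A call takes as long as a camera call.
- nets.boxes_of(camera, target): "centre" ([x, y, z] in m, in world coordinates, good to about 4 mm: the middle of the surface that is visible of it).
- nets.cut_out(camera, target): "pixels" (400x640 bool, what is visible of it).
- nets.pinpoint(camera, target): "centre" ([x, y, z] in m, in world coordinates, good to about 4 mm: a listed point, or the origin of a listed thing).
The state is a dict: "time": time; "joints": joint angles; "joint_velocities": joint speeds; "joint_efforts": joint torques, N m; "eef_pos": TCP position; "orientation": TCP orientation; "contact_force": force on the tool from outside, world axes, zero at the start; "wrist_torque": the same for the moment, N m; "gripper_width": finger opening in m; "grip_force": force on a finger pad.
Only numpy, scipy, OpenCV 4.12 (cv2) and the standard library are available. Lean on these libraries where they do the work, as an engineer would, in place of code of your own. Each camera call takes 0.05 s, during which the arm holds its last target. There are 200 camera calls.

TASK

Open the green notions chest and prop it: raise the lid by its front handle, then swing the prop rod at its left side down onto the aluminium strip and feel gently along the strip for the holding hole, until the rod's foot has dropped fully home in the hole and holds up the lid. Do not press the rod hard on the strip, do not let the lid slam, and leave the sewing things in the chest and on the table where they are.

Things in the scene. Friction and masses are not known exactly. Their poses are not given: they have to be found in the camera images.
- chest: Dark green open-topped chest, 220 deep (its x) x 260 wide (its y) x 110 mm high, fixed to the table. Origin: centre of its underside; z up; x points from the front (handle side, towards the robot) to the hinge; y to its left, where the rod is.
- lid (a joint): Pale grey lid, 220 x 260 x 12 mm, about 0.35 kg, hinged along the chest's rear top edge; 0 = shut, grows as it opens, stop at 1.15 rad. The hinge is stiff (about 0.6 N m of friction): the lid stays where it is left, and takes about 4 to 6 N at the handle to raise. Propped, with the foot home, it stands at about 0.76 rad; raise it to about 1 rad first, so that the foot clears the strip.
- lid_hinge (a point): Centre of the lid's hinge line, on the chest's rear rim 110 mm above the table; the axis runs along the chest's y.
- lid_handle (a point): Middle of the black bar handle, 12 mm round, 100 mm long along the chest's y, standing 40 mm in front of the lid's front edge (260 mm from the hinge), 6 mm above the lid's underside. A finger fits between bar and lid.
- prop (a joint): Steel prop rod, 10 mm round, 170 mm long from its pivot to the tip of its foot, pinned to the lid beside its left edge, 22 mm outside lid and wall, swinging in an upright plane. 0 = folded along the lid, foot towards the hinge; grows as the foot swings down away from the lid (rod's slope below level = lid + prop). Stiff pivot (0.18 N m of friction): it stays where it is left.
- prop_pivot (a point): The rod's pivot on the lid: 185 mm from the hinge line, 6 mm above the lid's underside, 152 mm left of the chest's middle plane.
- prop_grip (a point): Grip point on the orange round handle (13 mm across) that sticks out 78 mm sideways to the left (chest's +y) from the rod, 110 mm from the pivot towards the foot; the point is 52 mm out from the rod. The handle is a sleeve that turns freely on its pin.
- prop_foot (a point): Tip of the rod's foot, 60 mm beyond the handle. The foot is a free-turning steel roller, 12 mm across, 11 mm wide, which rolls along the strip and drops into the hole.
- rail_bed: Dark ledge on the chest's left outer side that carries a bright aluminium strip, 130 mm long (chest's x), 32 mm wide, 12 mm thick. Origin: in the rod's plane, at the height of the strip's top (85 mm above the table), 21 mm in front of the chest's middle; axes as the chest's. In the strip's middle is the one holding hole, 14 mm (chest's x) x 20 mm, 12 mm deep, orange paint at its sides; the ledge is its floor.
- rail_mid (a point): Middle mark of the ledge, same point as the ledge's origin. The strip is clamped in long slots: it, with its hole, is set anywhere up to 22 mm either way from this mark along the chest's x. That offset is not measured: look for the hole, or feel for it (the rod's foot rolls along the strip and drops in).
- spool_pink: Pink thread spool, 32 mm across, 42 high, inside the chest; origin under its centre. Leave.
- spool_navy: Navy thread spool, same size, in the chest. Leave.
- spool_white: White thread spool, same size, in the chest. Leave.
- cone_pink: Pink thread cone, 72 mm across, 122 high, on the table. Leave.
- cone_teal: Teal thread cone, same size. Leave.
- weight: Steel pattern weight, 68 mm across, 52 high. Leave.
- button_jar: Amber jar with red cap, 64 mm across, 85 high. Leave.
- shears: Shears lying flat, about 215 mm long, black handles. Leave.

How it is judged (in metres and radians):
On the way, in this order (a step that is already met when the one before it is completed fails the run):
1. the lid is raised more than 0.5 rad (value of joint lid above 0.5 rad), for 0.2 s.
2. the rod's foot has dropped into the holding hole, at least 8 mm below the strip's top (z of prop_foot in the frame of rail_bed below -0.008 m and x of prop_foot in the frame of rail_bed between -0.03 and 0.03 m and value of joint lid above 0.5 rad), for 0.2 s.
At the end, for the whole second after the job is handed in: The rod's foot is in the holding hole, its tip at least 8 mm below the strip's top (the hole is 12 mm deep) and within 30 mm of the ledge's middle mark, the lid held open more than 0.5 rad and at rest (all of step 2 and velocity of joint lid between -0.05 and 0.05 rad/s); the robot touches nothing.
It fails at once if the rod is pressed on the strip or ledge with more than 20 N (contact force between prop and rail_bed above 20 N).
It fails at once if the lid slams (falls faster than 2 rad/s) (velocity of joint lid below -2 rad/s).
It fails at once if a spool, cone, weight, jar or shears is moved more than 30 mm (distance of any of spool_pink, spool_navy, spool_white, cone_pink, cone_teal, weight, button_jar, shears from where it was at the start of the episode above 0.03 m).
It also fails if it takes over 72 s, if anything falls off the work surface, if the arm or the gripper's body presses on something with over 40 N, if the wrist force passes 120 N, or if a joint passes its speed limit or range.

## Working session

There is one attempt and no reset: what is moved stays moved. The work goes in short steps, Python scripts to look and compute and a shell command to move; the robot and the scene stay as the last step left them, time stands still between calls to the robot, and variables do not carry over. Pictures are saved under pics/ and viewed, at most 10 in all, crops included, and the job is handed in when it is done.

```bash
ls; mkdir -p pics
python3 - <<'E'
from cell import env,vision,nets
import cv2,numpy as np
s=env.get_state();print(s['time'],s['eef_pos'],s['orientation'],s['gripper_width'])
a=vision.snapshot("scene");b=vision.snapshot("top")
cv2.imwrite("pics/a.png",np.vstack([a[:, :],b])[:, :] if 0 else cv2.resize(np.vstack([a,b]),(480,600)))
for c in("scene","top"):
  for n in("chest","lid_hinge","lid_handle","prop_pivot","prop_grip","prop_foot","rail_mid","rail_bed"):
    r=nets.pinpoint(c,n);print(c,n,[(np.round(x['centre'],3),round(x['conf'],2)) for x in r[:2]])
E
```

```text
pics
0.0 [ 0.21102837 -0.58775828  0.23054309] [[ 9.41172946e-01  3.37924629e-01 -6.56024312e-04]
 [ 3.37925235e-01 -9.41171906e-01  1.40648494e-03]
 [-1.42145751e-04 -1.54543275e-03 -9.99998796e-01]] 0.08524587419008665
scene chest [(array([ 0.636, -0.063, -0.001]), 0.68)]
scene lid_hinge [(array([ 0.742, -0.043,  0.107]), 0.85)]
scene lid_handle [(array([ 0.487, -0.088,  0.121]), 0.55)]
scene prop_pivot [(array([0.534, 0.073, 0.12 ]), 0.72), (array([ 0.637, -0.062, -0.003]), 0.65)]
scene prop_grip [(array([0.639, 0.146, 0.108]), 0.69), (array([0.588, 0.082, 0.087]), 0.44)]
scene prop_foot [(array([0.699, 0.104, 0.101]), 0.6)]
scene rail_mid [(array([0.586, 0.085, 0.087]), 0.57)]
scene rail_bed [(array([0.587, 0.084, 0.087]), 0.61)]
top chest [(array([ 0.632, -0.067, -0.007]), 0.67)]
top lid_hinge [(array([ 0.743, -0.044,  0.11 ]), 0.92)]
top lid_handle [(array([ 0.487, -0.084,  0.126]), 0.58)]
top prop_pivot [(array([0.534, 0.073, 0.12 ]), 0.48)]
top prop_grip [(array([0.629, 0.141, 0.107]), 0.74)]
top prop_foot [(array([0.701, 0.102, 0.1  ]), 0.82)]
top rail_mid [(array([0.584, 0.083, 0.09 ]), 0.88)]
top rail_bed [(array([0.588, 0.086, 0.089]), 0.82)]
```

View pics/a.png

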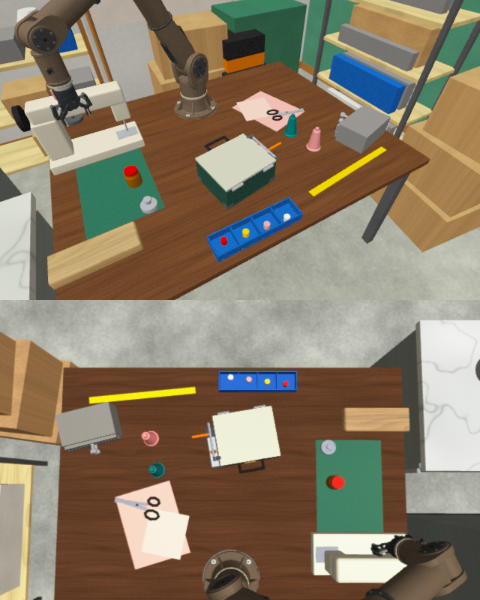

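```bash
cat > h.py <<'E'
from cell import env,vision,nets
import cv2,numpy as np
from scipy.spatial.transform import Rotation as Ro
# fit chest pose (x,y,yaw) from net points
L={'chest':(0,0,0),'lid_hinge':(.11,0,.11),'lid_handle':(-.15,0,.116),'prop_pivot':(-.075,.152,.116),'prop_foot':(.095,.152,.116),'prop_grip':(.035,.204,.116),'rail_mid':(-.021,.152,.085)}
def say(R,p,Rt,pt):
    # shift & turn from current pose in tool axes
    print('shift',np.round(R.T@(np.array(pt)-p),4),'turn',np.round(Ro.from_matrix(R.T@Rt).as_rotvec(),4))
E
python3 - <<'E'
from h import *
from scipy.optimize import least_squares
P={'chest':[(.636,-.063,0),(.632,-.067,0)],'lid_hinge':[(.742,-.043,.107),(.743,-.044,.11)],'lid_handle':[(.487,-.088,.121),(.487,-.084,.126)],'prop_pivot':[(.534,.073,.12)]*2,'prop_foot':[(.699,.104,.101),(.701,.102,.1)],'prop_grip':[(.639,.146,.108),(.629,.141,.107)],'rail_mid':[(.586,.085,.087),(.584,.083,.09)]}
def f(v):
    c,s=np.cos(v[2]),np.sin(v[2]);r=[]
    for k,ps in P.items():
        x,y,_=L[k]
        for p in ps:r+=[v[0]+c*x-s*y-p[0],v[1]+s*x+c*y-p[1]]
    return r
q=least_squares(f,[.63,-.06,.15],loss='soft_l1',f_scale=.003);print(q.x,np.round(q.fun.reshape(-1,2)*1e3,1))
for n in("scene","top"):
    c=vision.get_calibration(n);R=np.array(c['R']);print(n,-R.T@np.array(c['t']),R[2])
print(vision.get_calibration("wrist")['T_tool_cam'])
E
```

```text
[ 0.63380455 -0.0628513   0.17509607] [[-2.2  0.1]
 [ 1.8  4.1]
 [ 0.1 -0.7]
 [-0.9  0.3]
 [-0.9 -1. ]
 [-0.9 -5. ]
 [-0.5  0.8]
 [-0.5  0.8]
 [ 1.9 -0.6]
 [-0.1  1.4]
 [-6.3 -1.9]
 [ 3.7  3.1]
 [ 0.6 -1.8]
 [ 2.6  0.2]]
scene [ 1.39581104 -0.44487674  0.93757942] [-0.66172938  0.34841482 -0.66386846]
top [ 0.44700887 -0.00712198  1.58557773] [ 0.07392126  0.00857759 -0.99722719]
[[-2.08079904e-04 -9.64778215e-01 -2.63064541e-01  6.60493848e-02]
 [ 9.99999962e-01 -2.47981080e-04  1.18476050e-04  5.13983958e-04]
 [-1.79538141e-04 -2.63064506e-01  9.64778230e-01 -1.42913508e-01]
 [ 0.00000000e+00  0.00000000e+00  0.00000000e+00  1.00000000e+00]]
```

Scene: the chest is at centre with its handle towards the robot and the prop and orange grip on its left. The cones and shears are further left. Going above the handle next.

```bash
cat >> h.py <<'E'
C=np.array([.6338,-.0629,0]);YAW=.175
def RC(): return Ro.from_euler('z',YAW).as_matrix()
def W(p): return C+RC()@np.array(p)
def down(): # tool y = chest x, z down
    X=RC();return np.column_stack([X[:,1],X[:,0],[0,0,-1]])
def goto(pt,Rt=None):
    s=env.get_state();R=np.array(s['orientation']);print('t',s['time'],'p',np.round(s['eef_pos'],4));say(R,s['eef_pos'],down() if Rt is None else Rt,pt)
E
python3 -c "
from h import *
goto(W((-.15,0,.27)))"
```

```text
t 0.9 p [ 0.2112 -0.5882  0.2313]
shift [ 0.4274 -0.377  -0.0387] turn [ 1.0000e-04  1.0000e-04 -1.4011e+00]
```

```bash
python3 -m handwheel '[[0,0,-0.04,0,0,0],[0,0,-0.07,0,0,0],[0.1,-0.09,-0.07,0,0,-0.3],[0.427,-0.377,-0.039,0,0,-1.4],[0.427,-0.377,-0.039,0,0,-1.4],[0.427,-0.377,-0.039,0,0,-1.4],[0.427,-0.377,-0.039,0,0,-1.4],[0.427,-0.377,-0.039,0,0,-1.4],[0.427,-0.377,-0.039,0,0,-1.4],[0.427,-0.377,-0.039,0,0,-1.4],[0.427,-0.377,-0.039,0,0,-1.4],[0.427,-0.377,-0.039,0,0,-1.4],[0.427,-0.377,-0.039,0,0,-1.4],[0.427,-0.377,-0.039,0,0,-1.4],[0.427,-0.377,-0.039,0,0,-1.4],[0.427,-0.377,-0.039,0,0,-1.4],[0.427,-0.377,-0.039,0,0,-1.4],[0.427,-0.377,-0.039,0,0,-1.4],[0.427,-0.377,-0.039,0,0,-1.4],[0.427,-0.377,-0.039,0,0,-1.4]]' -0.3
python3 - <<'E'
from h import *
goto(W((-.15,0,.116+.15)))
a=vision.snapshot("wrist");cv2.imwrite("pics/b.png",a)
for n in("lid_handle","prop_pivot","prop_grip","rail_mid","lid_hinge"):
    print(n,[(np.round(x['centre'],3),round(x['conf'],2)) for x in nets.pinpoint("wrist",n)[:2]], np.round(W(L[n]),3))
print(env.get_state()['gripper_width'],env.get_state()['joints'])
E
```

```text
time: 2.57
eef_pos: [0.4852, -0.0905, 0.2703]
orientation: [[-0.171, 0.985, -0.0], [0.985, 0.171, -0.001], [-0.001, -0.0, -1.0]]
contact_force: [-0.9, -0.5, -0.8]
gripper_width: 0.0301
grip_force: 0.0
t 2.5667 p [ 0.4852 -0.0905  0.2703]
shift [0.0014 0.0011 0.0043] turn [-0.0004  0.0006 -0.0032]
lid_handle [(array([ 0.486, -0.088,  0.122]), 0.97)] [ 0.486 -0.089  0.116]
prop_pivot [(array([0.534, 0.074, 0.12 ]), 0.67)] [0.533 0.074 0.116]
prop_grip [] [0.633 0.144 0.116]
rail_mid [(array([0.583, 0.084, 0.086]), 0.65)] [0.587 0.083 0.085]
lid_hinge [(array([ 0.744, -0.044,  0.106]), 0.55)] [ 0.742 -0.044  0.11 ]
0.029925975905134707 [ 28.8392485   13.4843351  -29.71428023 102.7402741    7.3020552
  65.66511718   6.68714831]
```

View pics/b.png

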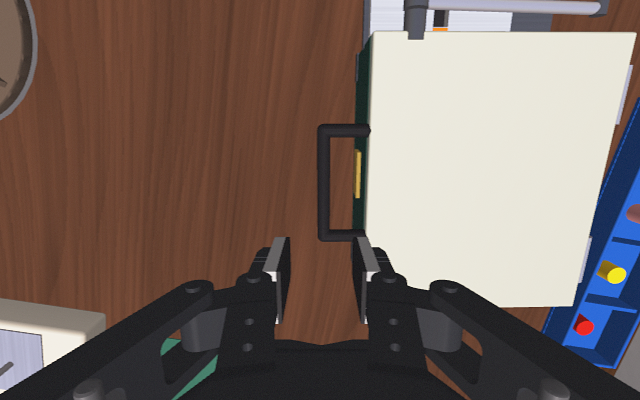

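Wrist view: the handle bar is at column 324, between the fingers. The strip shows at the top, with the dark hole and orange paint near (440,25). Descending and gripping.

```bash
python3 - <<'E'
from h import *
a=cv2.imread("pics/b.png");print(cv2.imwrite("pics/b2.png",cv2.resize(a[0:60,350:630],None,fx=2.8,fy=2.8,interpolation=cv2.INTER_CUBIC)))
c=vision.get_calibration("wrist");T=np.array(c['T_tool_cam']);f=200/np.tan(np.radians(c['vertical_fov']/2))
s=env.get_state();R=np.array(s['orientation']);p=s['eef_pos']
hsv=cv2.cvtColor(a,cv2.COLOR_BGR2HSV)[:60,350:630];m=(hsv[...,1]>150)&(hsv[...,0]>5)&(hsv[...,0]<22)&(hsv[...,2]>150)
v,u=np.nonzero(m);print('orange',len(u),u.min()+350,u.max()+350,v.min(),v.max())
for uv in[(u.mean()+350,v.mean())]+[(x,20) for x in(365,440,551)]:
    d=R@T[:3,:3]@np.array([(uv[0]-c['cx'])/f,(uv[1]-c['cy'])/f,1]);o=p+R@T[:3,3];X=o+d*(.085-o[2])/d[2]
    print(uv,np.round(RC().T@(X-C),4))
E
python3 -m handwheel '[[0,0,0.04,0,0,0],[0,0,0.08,0,0,0],[0,0,0.12,0,0,0],[0,0,0.15,0,0,0],[0.001,0.001,0.173,0,0,0],[0.001,0.001,0.173,0,0,0],[0.001,0.001,0.173,0,0,0]]'
python3 -m handwheel '[[0,0,0,0,0,0],[0,0,0,0,0,0],[0,0,0,0,0,0],[0,0,0,0,0,0],[0,0,0,0,0,0]]' -1
```

```text
True
orange 42 433 446 28 30
(np.float64(439.5), np.float64(29.0)) [-0.0403  0.14    0.085 ]
(365, 20) [-0.11    0.1477  0.085 ]
(440, 20) [-0.0406  0.1475  0.085 ]
(551, 20) [0.0621 0.1473 0.085 ]
time: 3.45
eef_pos: [0.486, -0.0879, 0.097]
orientation: [[-0.173, 0.985, -0.002], [0.985, 0.173, 0.001], [0.001, -0.002, -1.0]]
contact_force: [0.1, -0.3, 0.7]
gripper_width: 0.0297
grip_force: 0.0
time: 3.87
eef_pos: [0.4869, -0.0882, 0.0982]
orientation: [[-0.173, 0.985, 0.001], [0.985, 0.173, -0.001], [-0.001, 0.001, -1.0]]
contact_force: [-1.7, -0.6, 0.2]
gripper_width: 0.0104
grip_force: 58.4
```

View pics/b2.png

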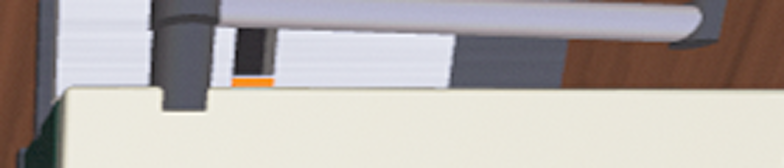

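Hole: chest x ≈ -0.040, i.e. about 19.5 mm in front of the mark. The strip's ends are consistent with that. Raising the lid along its arc.

```bash
python3 -m handwheel '[[0,0.0006,-0.013,0,0,0],[0,0.0019,-0.0259,0,0,0],[0,0.0038,-0.0388,0,0,0],[0,0.0064,-0.0515,0,0,0],[0,0.0096,-0.0642,0,0,0],[0,0.0134,-0.0766,0,0,0],[0,0.018,-0.0888,0,0,0],[0,0.0229,-0.1008,0,0,0],[0,0.0286,-0.1125,0,0,0],[0,0.0347,-0.1239,0,0,0],[0,0.0347,-0.1239,0,0,0]]'
python3 -c "
from h import *
goto(W((-.15+.0347,0,.097+.1239)))"
```

```text
time: 4.78
eef_pos: [0.5236, -0.0818, 0.2236]
orientation: [[-0.173, 0.985, 0.006], [0.985, 0.173, -0.0], [-0.001, 0.005, -1.0]]
contact_force: [5.5, 0.1, -3.2]
gripper_width: 0.0102
grip_force: 59.3
t 4.7833 p [ 0.5236 -0.0818  0.2236]
shift [-0.0006 -0.0035  0.0026] turn [ 0.0054  0.0011 -0.0008]
```

```bash
python3 -m handwheel '[[0,0.0068,-0.0111,0,0,0],[0,0.0141,-0.0219,0,0,0],[0,0.022,-0.0322,0,0,0],[0,0.0303,-0.0422,0,0,0],[0,0.0391,-0.0517,0,0,0],[0,0.0485,-0.0608,0,0,0],[0,0.0583,-0.0694,0,0,0],[0,0.0684,-0.0775,0,0,0],[0,0.079,-0.085,0,0,0],[0,0.0899,-0.0921,0,0,0],[0,0.0989,-0.0973,0,0,0],[0,0.0989,-0.0973,0,0,0]]'
python3 -m handwheel '[[0,0,0,0,0,0],[0,0,0,0,0,0],[0,0,0,0,0,0]]' -0.3
python3 -c "
from h import *
goto(W((0,.212,.35)))
for n in('lid_handle','prop_pivot','prop_grip','prop_foot','rail_mid'):
  for c in('scene','top','wrist'):
    vision.snapshot(c);print(n,c,[(np.round(RC().T@(x['centre']-C),3),round(x['conf'],2)) for x in nets.pinpoint(c,n)[:1]])
"
```

```text
time: 5.78
eef_pos: [0.6186, -0.0652, 0.3193]
orientation: [[-0.173, 0.985, 0.0], [0.985, 0.173, -0.001], [-0.001, -0.0, -1.0]]
contact_force: [-3.3, -1.7, 6.6]
gripper_width: 0.0101
grip_force: 60.0
time: 6.03
eef_pos: [0.6179, -0.0647, 0.3184]
orientation: [[-0.173, 0.985, 0.0], [0.985, 0.173, 0.0], [0.0, 0.0, -1.0]]
contact_force: [0.9, 0.3, 0.4]
gripper_width: 0.0301
grip_force: 0.0
t 6.0333 p [ 0.6179 -0.0647  0.3184]
shift [ 0.211   0.0158 -0.0316] turn [ 0.0002 -0.0001 -0.0009]
lid_handle scene [(array([-0.015,  0.001,  0.332]), 0.56)]
lid_handle top []
lid_handle wrist [(array([-0.02 ,  0.003,  0.333]), 0.72)]
prop_pivot scene [(array([0.02 , 0.151, 0.271]), 0.66)]
prop_pivot top [(array([0.023, 0.15 , 0.271]), 0.5)]
prop_pivot wrist []
prop_grip scene [(array([0.073, 0.204, 0.17 ]), 0.72)]
prop_grip top [(array([0.067, 0.203, 0.173]), 0.49)]
prop_grip wrist []
prop_foot scene [(array([0.094, 0.152, 0.12 ]), 0.79)]
prop_foot top [(array([0.097, 0.15 , 0.119]), 0.49)]
prop_foot wrist [(array([0.099, 0.145, 0.119]), 0.89)]
rail_mid scene []
rail_mid top [(array([-0.026,  0.156,  0.09 ]), 0.92)]
rail_mid wrist [(array([-0.024,  0.153,  0.084]), 0.97)]
```

```bash
python3 -m handwheel '[[0,0,-0.035,0,0,0],[0,0,-0.07,0,0,0],[0.04,0.01,-0.07,0,0,0],[0.08,0.03,-0.07,0,0,0],[0.12,0.05,-0.07,0,0,0],[0.16,0.07,-0.07,0,0,0],[0.2,0.085,-0.07,0,0,0],[0.211,0.085,-0.04,0,0,0],[0.211,0.085,0,0,0,0],[0.211,0.085,0,0,0,0]]' 0.1
python3 - <<'E'
from h import *
a=vision.snapshot("wrist");cv2.imwrite("pics/c.png",a)
goto(W((.069,.212,.153)))
for n in('prop_grip','prop_foot','rail_mid'):
    print(n,[(np.round(RC().T@(x['centre']-C),3),round(x['conf'],2)) for x in nets.pinpoint('wrist',n)[:1]])
E
```

```text
time: 8.37
eef_pos: [0.6615, 0.1585, 0.31]
orientation: [[-0.177, 0.984, -0.012], [0.984, 0.177, -0.004], [-0.002, -0.013, -1.0]]
contact_force: [-0.8, -1.2, -2.8]
gripper_width: 0.047
grip_force: 0.0
t 8.4167 p [0.6632 0.1568 0.3143]
shift [0.0011 0.0032 0.1612] turn [-0.0087  0.0021  0.0003]
prop_grip [(array([0.068, 0.205, 0.169]), 0.95)]
prop_foot [(array([0.094, 0.149, 0.114]), 0.86)]
rail_mid [(array([-0.024,  0.153,  0.085]), 0.81)]
```

View pics/c.png

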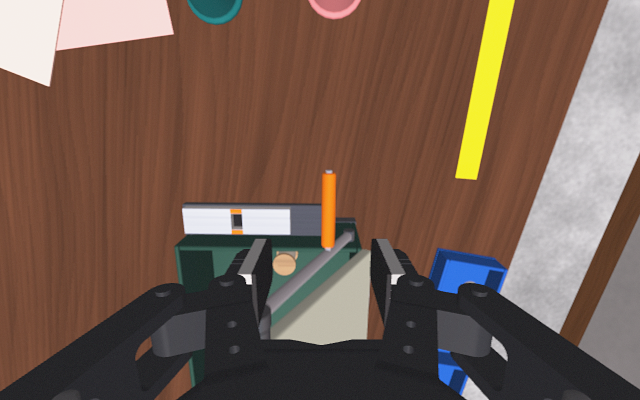

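Wrist view: orange handle at column 328, rows 172–248. The strip spans columns 183–290, with the hole at (236,220).

```bash
python3 - <<'E'
from h import *
a=cv2.imread("pics/c.png")
c=vision.get_calibration("wrist");T=np.array(c['T_tool_cam']);f=200/np.tan(np.radians(c['vertical_fov']/2))
s=env.get_state();R=np.array(s['orientation']);p=s['eef_pos']
hsv=cv2.cvtColor(a,cv2.COLOR_BGR2HSV)[200:240,215:260];m=(hsv[...,1]>150)&(hsv[...,0]>5)&(hsv[...,0]<22)&(hsv[...,2]>150)
v,u=np.nonzero(m);print(len(u),u.min()+215,u.max()+215,v.min()+200,v.max()+200)
for uv in[(u.mean()+215,(v.min()+v.max())/2+200),(183,220),(290,222)]:
    d=R@T[:3,:3]@np.array([(uv[0]-c['cx'])/f,(uv[1]-c['cy'])/f,1]);o=p+R@T[:3,3];X=o+d*(.085-o[2])/d[2]
    print(uv,np.round(RC().T@(X-C),4))
E
python3 -m handwheel '[[0.001,0.001,0.04,0,0,0],[0.001,0.002,0.08,0,0,0],[0.001,0.002,0.11,0,0,0],[0.001,0.002,0.135,0,0,0],[0.001,0.002,0.15,0,0,0],[0.001,0.002,0.161,0,0,0],[0.001,0.002,0.161,0,0,0],[0.001,0.002,0.161,0,0,0]]'
python3 -m handwheel '[[0,0,0,0,0,0],[0,0,0,0,0,0],[0,0,0,0,0,0],[0,0,0,0,0,0],[0,0,0,0,0,0]]' -1
python3 -c "
from h import *
goto(W((.068,.212,.153)))"
```

```text
65 231 242 209 233
(np.float64(235.92307692307693), np.float64(221.0)) [-0.036   0.1452  0.085 ]
(183, 220) [-0.1021  0.1469  0.085 ]
(290, 222) [0.0319 0.1436 0.085 ]
time: 9.23
eef_pos: [0.6684, 0.1587, 0.1594]
orientation: [[-0.172, 0.985, 0.002], [0.985, 0.172, 0.001], [0.0, 0.002, -1.0]]
contact_force: [0.6, -0.2, 0.7]
gripper_width: 0.0466
grip_force: 0.0
time: 9.65
eef_pos: [0.6676, 0.1592, 0.1589]
orientation: [[-0.173, 0.985, 0.002], [0.985, 0.173, 0.0], [0.0, 0.002, -1.0]]
contact_force: [-1.8, -0.0, 7.4]
gripper_width: 0.011
grip_force: 58.5
t 9.65 p [0.6676 0.1592 0.1589]
shift [-0.0009 -0.004   0.0059] turn [ 0.0017 -0.     -0.0011]
```

```bash
cat >> h.py <<'E'
from scipy.optimize import fsolve
def piv(t): return np.array([.11-.185*np.cos(t)+.006*np.sin(t),.11+.185*np.sin(t)+.006*np.cos(t)])
def rod(t,f,l): return piv(t)+l*np.array([np.cos(f),-np.sin(f)])
def fromH(H,g=(1.,1.3)): return fsolve(lambda q:rod(q[0],q[1],.11)-H,g)
def fromF(F,g=(.9,1.8)): return fsolve(lambda q:rod(q[0],q[1],.17)-F,g)
def tcp():
    s=env.get_state();return RC().T@(np.array(s['eef_pos'])-C),s
DZ=.019
def now(g=(.9,1.7)):
    p,s=tcp();t,f=fromH(p[[0,2]]+[0,DZ],g);print('tcp',np.round(p,4),'lid %.3f slope %.3f'%(t,f),'foot',np.round(rod(t,f,.17),4),'F',np.round(RC().T@s['contact_force'],1));return p,t,f
def row(H,p): d=np.array(H)-(p[[0,2]]+[0,DZ]);return [0,round(d[0],4),round(-d[1],4)]
E
python3 - <<'E'
from h import *
p,t,f=now((1.,1.1))
t1,f1=1.02,1.845
for k in range(1,13):
    u=k/12;print(row(rod(t+(t1-t)*u,f+(f1-f)*u,.11),p))
E
```

```text
tcp [0.0719 0.2129 0.1589] lid 1.230 slope 1.405 foot [0.0819 0.1187] F [-1.7  0.3  7.4]
[0, np.float64(-0.0071), np.float64(0.0016)]
[0, np.float64(-0.0141), np.float64(0.0031)]
[0, np.float64(-0.0212), np.float64(0.0045)]
[0, np.float64(-0.0282), np.float64(0.0058)]
[0, np.float64(-0.0353), np.float64(0.0071)]
[0, np.float64(-0.0423), np.float64(0.0082)]
[0, np.float64(-0.0492), np.float64(0.0092)]
[0, np.float64(-0.0562), np.float64(0.0102)]
[0, np.float64(-0.0631), np.float64(0.011)]
[0, np.float64(-0.0699), np.float64(0.0118)]
[0, np.float64(-0.0767), np.float64(0.0124)]
[0, np.float64(-0.0834), np.float64(0.013)]
```

```bash
sed -i 's/^DZ=.*/DZ=.016/' h.py
python3 - <<'E'
from h import *
p,t,f=now((1.,1.1))
for n in('prop_pivot','prop_grip','prop_foot','lid_handle'):
  for c in('scene','top'):
    vision.snapshot(c);print(n,c,[(np.round(RC().T@(x['centre']-C),3),round(x['conf'],2)) for x in nets.pinpoint(c,n)[:1]])
t1,f1=1.02,1.845
for k in range(1,13):
    u=k/12;print(*row(rod(t+(t1-t)*u,f+(f1-f)*u,.11),p))
E
```

```text
tcp [0.0719 0.2129 0.1589] lid 1.049 slope 1.109 foot [0.0987 0.1211] F [-1.7  0.3  7.4]
prop_pivot scene [(array([0.021, 0.149, 0.273]), 0.78)]
prop_pivot top [(array([-0.214,  0.539,  0.004]), 0.49)]
prop_grip scene [(array([0.074, 0.206, 0.172]), 0.8)]
prop_grip top []
prop_foot scene [(array([0.097, 0.154, 0.12 ]), 0.64)]
prop_foot top [(array([0.101, 0.149, 0.119]), 0.51)]
lid_handle scene [(array([-0.016,  0.002,  0.332]), 0.6)]
lid_handle top [(array([-0.011,  0.003,  0.34 ]), 0.78)]
0 -0.0065 0.003
0 -0.0132 0.0057
0 -0.02 0.0079
0 -0.0269 0.0098
0 -0.034 0.0113
0 -0.041 0.0123
0 -0.0482 0.0129
0 -0.0553 0.0132
0 -0.0624 0.013
0 -0.0695 0.0124
0 -0.0765 0.0114
0 -0.0834 0.01
```

```bash
python3 -m handwheel '[[0,-0.0065,0.003,0,0,0],[0,-0.0132,0.0057,0,0,0],[0,-0.02,0.008,0,0,0],[0,-0.027,0.0098,0,0,0],[0,-0.034,0.0113,0,0,0],[0,-0.041,0.0123,0,0,0],[0,-0.048,0.0129,0,0,0],[0,-0.0553,0.0132,0,0,0],[0,-0.0624,0.013,0,0,0],[0,-0.0695,0.0124,0,0,0],[0,-0.0765,0.0114,0,0,0],[0,-0.0834,0.01,0,0,0],[0,-0.0834,0.01,0,0,0],[0,-0.0834,0.01,0,0,0]]'
python3 - <<'E'
from h import *
a=vision.snapshot("wrist");cv2.imwrite("pics/d.png",a)
b=vision.snapshot("scene");cv2.imwrite("pics/d2.png",b[150:290,240:400].repeat(4,0).repeat(4,1))
p,t,f=now((1.,1.8))
for n in('prop_pivot','prop_grip','prop_foot','lid_handle','rail_mid'):
  for c in('scene','wrist'):
    print(n,c,[(np.round(RC().T@(x['centre']-C),3),round(x['conf'],2)) for x in nets.pinpoint(c,n)[:1]])
E
```

```text
time: 11.62
eef_pos: [0.5841, 0.1446, 0.1476]
orientation: [[-0.173, 0.985, -0.001], [0.985, 0.173, -0.0], [-0.0, -0.001, -1.0]]
contact_force: [-1.6, 1.5, 1.5]
gripper_width: 0.0111
grip_force: 58.6
tcp [-0.0123  0.213   0.1474] lid 1.008 slope 1.834 foot [-0.0279  0.1055] F [-0.4  2.4  2.3]
prop_pivot scene [(array([0.013, 0.151, 0.269]), 0.59)]
prop_pivot wrist []
prop_grip scene []
prop_grip wrist [(array([-0.012,  0.205,  0.161]), 0.78)]
prop_foot scene []
prop_foot wrist [(array([-0.027,  0.147,  0.102]), 0.61)]
lid_handle scene [(array([-0.025, -0.   ,  0.327]), 0.65)]
lid_handle wrist [(array([-0.032,  0.149,  0.104]), 0.62)]
rail_mid scene []
rail_mid wrist []
```

View pics/d.png

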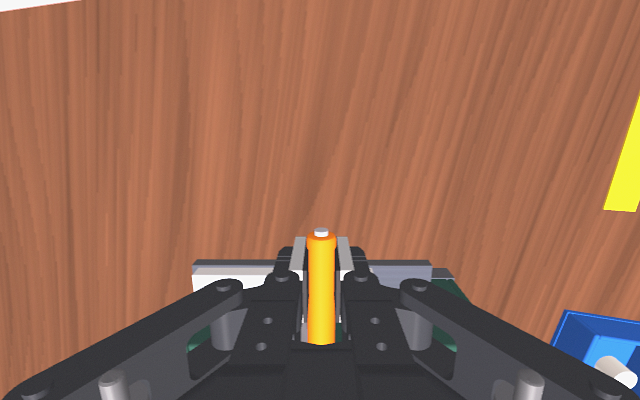

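The wrist view shows the orange handle gripped at (321,290); the hand hides the foot and hole. Foot estimated at x=-0.028, about 20 mm above the strip.

Run:
```python
from h import *
p,t,f=now((1.,1.8));F0=rod(t,f,.17)
for x,z in[(-.028,.1),(-.028,.095),(-.028,.090),(-.028,.086),(-.028,.083),(-.028,.081),(-.031,.081),(-.034,.081),(-.037,.081),(-.040,.081),(-.043,.081),(-.046,.081)]:
    q=fromF((x,z));print(x,z,np.round(q,3),*row(rod(*q,.11),p))
```

```text
tcp [-0.012   0.213   0.1474] lid 1.008 slope 1.831 foot [-0.0274  0.1054] F [-0.9  3.1  0.7]
-0.028 0.1 [0.967 1.796] 0 -0.0026 0.0049
-0.028 0.095 [0.93  1.762] 0 -0.0047 0.0095
-0.028 0.09 [0.893 1.728] 0 -0.0066 0.0141
-0.028 0.086 [0.864 1.703] 0 -0.0081 0.0179
-0.028 0.083 [0.841 1.684] 0 -0.0093 0.0208
-0.028 0.081 [0.826 1.671] 0 -0.01 0.0227
-0.031 0.081 [0.824 1.687] 0 -0.0121 0.0228
-0.034 0.081 [0.821 1.703] 0 -0.0141 0.0229
-0.037 0.081 [0.818 1.718] 0 -0.0162 0.023
-0.04 0.081 [0.815 1.733] 0 -0.0183 0.0232
-0.043 0.081 [0.812 1.748] 0 -0.0204 0.0233
-0.046 0.081 [0.808 1.763] 0 -0.0226 0.0235
```

```bash
cat > n.sh <<'E'
python3 -c "
from h import *
now()"
E
python3 -m handwheel '[[0,-0.0013,0.0025,0,0,0],[0,-0.0026,0.005,0,0,0],[0,-0.0037,0.0072,0,0,0],[0,-0.0047,0.0095,0,0,0],[0,-0.0057,0.012,0,0,0],[0,-0.0066,0.0141,0,0,0],[0,-0.0066,0.0141,0,0,0],[0,-0.0066,0.0141,0,0,0]]' | grep force; sh n.sh
python3 -m handwheel '[[0,-0.0008,0.002,0,0,0],[0,-0.0015,0.0038,0,0,0],[0,-0.0015,0.0038,0,0,0],[0,-0.0015,0.0038,0,0,0]]' | grep force; sh n.sh
python3 -m handwheel '[[0,-0.0006,0.0015,0,0,0],[0,-0.0011,0.0029,0,0,0],[0,-0.0011,0.0029,0,0,0],[0,-0.0011,0.0029,0,0,0]]' | grep force; sh n.sh
```

```text
contact_force: [-0.5, 4.3, -3.0]
grip_force: 58.4
tcp [-0.019   0.213   0.1329] lid 0.890 slope 1.729 foot [-0.0285  0.0897] F [ 0.3  4.3 -3. ]
contact_force: [1.1, 4.0, -0.9]
grip_force: 58.6
tcp [-0.0201  0.2129  0.1296] lid 0.864 slope 1.703 foot [-0.028   0.0861] F [ 1.8  3.7 -0.9]
contact_force: [-1.7, 3.3, 12.6]
grip_force: 60.0
tcp [-0.02    0.213   0.1284] lid 0.855 slope 1.691 foot [-0.0272  0.0848] F [-1.1  3.6 12.6]
```

Contact at foot z ≈ 0.085 with 12.6 N. Easing off, then feeling forwards.

```bash
python3 -m handwheel '[[0,0,-0.0008,0,0,0],[0,0,-0.0008,0,0,0]]' | grep force; sh n.sh
python3 -m handwheel '[[0,-0.0007,0,0,0,0],[0,-0.0014,0,0,0,0],[0,-0.0021,0.0001,0,0,0],[0,-0.0021,0.0001,0,0,0]]' | grep force; sh n.sh
python3 -m handwheel '[[0,-0.0007,0,0,0,0],[0,-0.0014,0,0,0,0],[0,-0.0021,0.0001,0,0,0],[0,-0.0021,0.0001,0,0,0]]' | grep force; sh n.sh
```

```text
contact_force: [1.4, 4.4, 7.7]
grip_force: 59.5
tcp [-0.0201  0.213   0.1288] lid 0.858 slope 1.695 foot [-0.0276  0.0852] F [2.2 4.1 7.7]
contact_force: [1.7, 4.4, 8.9]
grip_force: 59.5
tcp [-0.0217  0.213   0.1288] lid 0.857 slope 1.709 foot [-0.03    0.0853] F [2.4 4.  8.9]
contact_force: [2.6, 5.0, 7.5]
grip_force: 59.5
tcp [-0.0239  0.213   0.1286] lid 0.853 slope 1.724 foot [-0.0331  0.0853] F [3.4 4.5 7.5]
```

```bash
for i in 1 2 3; do python3 -m handwheel '[[0,-0.0005,0,0,0,0],[0,-0.001,0.0001,0,0,0],[0,-0.0014,0.0001,0,0,0],[0,-0.0014,0.0001,0,0,0]]' >/dev/null; sh n.sh; done
```

```text
tcp [-0.0264  0.213   0.1279] lid 0.845 slope 1.737 foot [-0.0363  0.0848] F [0.9 4.5 5.2]
tcp [-0.0283  0.213   0.127 ] lid 0.837 slope 1.743 foot [-0.0385  0.0839] F [2.4 3.4 1.7]
tcp [-0.0297  0.213   0.1268] lid 0.833 slope 1.751 foot [-0.0404  0.0837] F [1.8 4.3 0.2]
```

The resistance vanished, so the foot is over the hole. Lowering.

```bash
for i in 1 2 3; do python3 -m handwheel '[[0,-0.0004,0.001,0,0,0],[0,-0.0008,0.002,0,0,0],[0,-0.0008,0.002,0,0,0]]' >/dev/null; sh n.sh; done
```

```text
tcp [-0.0306  0.2129  0.1246] lid 0.817 slope 1.739 foot [-0.0406  0.0814] F [ 1.3  4.3 -0.1]
tcp [-0.0314  0.213   0.1226] lid 0.803 slope 1.728 foot [-0.0408  0.0793] F [1.2 4.4 0.5]
tcp [-0.0322  0.213   0.1206] lid 0.788 slope 1.717 foot [-0.0409  0.0772] F [ 2.1  4.6 -0.1]
```

```bash
python3 -m handwheel '[[0,-0.0004,0.001,0,0,0],[0,-0.0008,0.002,0,0,0],[0,-0.0008,0.002,0,0,0]]' >/dev/null; sh n.sh; for i in 1 2; do  python3 -m handwheel '[[0,-0.0003,0.0008,0,0,0],[0,-0.0004,0.001,0,0,0],[0,-0.0004,0.001,0,0,0]]' >/dev/null; sh n.sh; done
```

```text
tcp [-0.033   0.213   0.1186] lid 0.774 slope 1.706 foot [-0.0411  0.0751] F [1.7 5.1 0.3]
tcp [-0.0333  0.213   0.1177] lid 0.767 slope 1.701 foot [-0.0411  0.0742] F [ 1.8  4.3 -0. ]
tcp [-0.0334  0.213   0.1172] lid 0.764 slope 1.698 foot [-0.041   0.0737] F [1.7 4.7 4.5]
```

Floor reached with 4.5 N, foot 11 to 12 mm below the top. Releasing and retreating.

```bash
python3 -m handwheel '[[0,0,0,0,0,0],[0,0,0,0,0,0],[0,0,0,0,0,0],[0,0,0,0,0,0]]' -0.2 | grep force
python3 -m handwheel '[[0.003,0,-0.01,0,0,0],[0.01,0,-0.03,0,0,0],[0.02,0,-0.06,0,0,0],[0.04,0,-0.09,0,0,0],[0.07,0,-0.12,0,0,0],[0.09,0,-0.15,0,0,0],[0.09,0,-0.15,0,0,0],[0.09,0,-0.15,0,0,0]]' | grep -E 'force|pos'
python3 - <<'E'
from h import *
a=vision.snapshot("wrist");b=vision.snapshot("scene");cv2.imwrite("pics/e.png",np.hstack([cv2.resize(a[200:400,120:520],(600,300)),cv2.resize(b[160:280,250:330],(200,300))]))
for n in('prop_pivot','prop_grip','prop_foot','lid_handle'):
  for c in('scene','wrist'):
    print(n,c,[(np.round(RC().T@(x['centre']-C),3),round(x['conf'],2)) for x in nets.pinpoint(c,n)[:1]])
E
```

```text
contact_force: [0.5, -0.2, 0.3]
grip_force: 0.0
eef_pos: [0.5481, 0.2318, 0.2696]
contact_force: [0.8, -0.7, -0.5]
grip_force: 0.0
prop_pivot scene [(array([ 0.001, -0.005, -0.001]), 0.64)]
prop_pivot wrist [(array([-0.04 ,  0.149,  0.071]), 0.49)]
prop_grip scene [(array([-0.032,  0.208,  0.13 ]), 0.64)]
prop_grip wrist [(array([-0.034,  0.204,  0.132]), 0.92)]
prop_foot scene [(array([-0.265, -0.359,  0.003]), 0.67)]
prop_foot wrist [(array([-0.04 ,  0.149,  0.072]), 0.71)]
lid_handle scene [(array([-0.076,  0.004,  0.288]), 0.84)]
lid_handle wrist []
```

View pics/e.png

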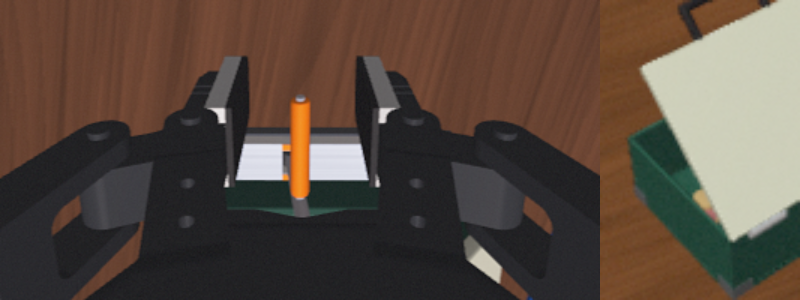

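The picture shows the rod standing at the hole's orange marks (near (295,165)) and the lid held open. The networks put the foot at z ≈ 0.072, i.e. on the hole's floor, and the hand is clear.

```bash
python3 -c "
from cell import env
print(env.job_done())"
```

```text
the job is handed in; nothing more can be done
None
```

The chest is open and propped: the rod's foot is about 12 mm down in the hole, the lid stands at about 0.76 rad, the hand is clear, and the job is handed in (no verdict was returned).

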